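Make up two inspection kits in the measuring room

TASK

Make up the two inspection kits from the stock in the middle of the bench: the three-compartment tray is for the gearbox cover and gets the ball standard, the large setting ring and the full can of matting spray (the two cans look alike and one is empty, so lift to feel which is which); the two-compartment tray is for the bearing sleeve and gets the V-block and the small setting ring. Set each thing down upright and flat in a compartment of its own; these are precision pieces, so do not drop or throw any of them and do not knock a can over. Leave the empty can standing on the bench, and do not shift the sleeve or the caliper.

Things in the scene. Friction and masses are not known exactly. Their poses are not given: they have to be found in the camera images.
- tray_long: Light grey plastic kit tray with THREE equal compartments in a row, fixed to the bench. Outside 262 x 92 mm, 12 mm high; floor and walls 4 mm thick; compartments 82 (x) by 84 (y) mm inside. Origin: centre of its underside. Its x runs along the row; compartment centres at x = -86, 0, +86 mm, y = 0; floor's upper face at z = 4 mm. A thin lip outside the rim is only for show.
- tray_short: Kit tray like the other but with TWO compartments, fixed to the bench. Outside 176 x 92 mm, 12 mm high; floor and walls 4 mm thick; compartments 82 (x) by 84 (y) mm inside. Origin: centre of its underside. Its x runs along the row; compartment centres at x = -43 and +43 mm, y = 0; floor's upper face at z = 4 mm.
- ring_large: Large setting ring: plain steel ring lying flat, 62 mm outside diameter, 38 mm bore, 32 mm high, 0.45 kg. Origin: centre of its underside, z up along the bore.
- ring_small: Small setting ring: plain steel ring lying flat, 44 mm outside diameter, 20 mm bore, 28 mm high, 0.26 kg. Origin: centre of its underside, z up along the bore.
- ball_standard: Ball standard: a white ceramic ball of 25 mm diameter on a short 12 mm stem over a steel cylindrical foot of 46 mm diameter and 34 mm height; ball centre 54 mm and ball top 66.5 mm above the bench; 0.48 kg. Origin: centre of its underside, z up. It can be gripped by the foot.
- v_block: V-block: steel block 60 mm long (its x, along the groove) by 48 mm wide (its y), 45 mm high, with a V groove in its top; flat sides; about 0.62 kg. Origin: centre of its underside, z up. Stands groove upward, turned up to 0.6 rad from the world axes.
- can_1: Can of matting spray, standing: white cylinder of 50 mm diameter up to 100 mm height with a grey band, tapering to a grey cap of 39 mm diameter whose top is 130 mm above its foot. Identical in looks to can_2. One of the two is full (0.26 to 0.32 kg), the other empty (0.06 to 0.07 kg). Origin: centre of its underside, z up.
- can_2: The other spray can, identical in looks and size to can_1; one of the two is full, the other empty, and only the weight tells. Origin: centre of its underside, z up.
- sleeve: Bystander: the flanged steel bearing sleeve to be measured, standing; flange 68 mm diameter and 10 mm high, tube 56 mm diameter, 52 mm high in all. Origin: centre of its underside. Beyond the stock; leave it alone.
- caliper: Bystander: a digital caliper lying on the bench, 230 mm long (its y), about 75 mm over the jaws, 15 mm high. Origin: under the middle of its beam. Beyond the stock; leave it alone.
Not all that is in view belongs to the job. What is shaped like the ring_small but black, brown or orange is not meant.

How it is judged:
By the outcome, as a careful person would: the job done as asked, in the order asked, and still so for the second after the job is handed in, with the robot touching nothing.
It also fails if it takes over 125 s, if anything falls off the work surface, if the arm or the gripper's body presses on something with over 40 N, if the wrist force passes 120 N, or if a joint passes its speed limit or range.

ROBOT

A 7-joint arm with a two-finger parallel gripper is mounted at the origin on the work surface. World frame = base frame: x ahead of the robot, y to its left, z up, the work surface at z = 0. Lengths are in mm, angles in rad, forces in N, time in s.
With the tool pointing down it reaches from about 400 to 875 mm from the base axis. Payload 4.4 kg.
Tool frame: the origin (TCP) lies midway between the tips of the shut fingers; the grasp point (between the pads) lies 19 mm behind it; z points along the fingers, y is the line along which they close (so a half turn about z gives the same grasp; the last joint's range is limited). The gripper opens to 85 mm and grips with 20 to 120 N. Pads are 22 mm wide; open, the fingers measure 114 mm over their backs; the gripper's body (76 mm by 85 mm) begins 54 mm behind the grasp point. The pads swing forward as they close: fully open they stand 13 mm farther back than shut.
Start: joints at [1.118, 0.628, 0.038, 1.517, -0.027, 0.996, -0.02], TCP at [245.225, -601.982, 231.313] pointing down, gripper open.
Joint ranges: [-3.06, 3.06], [-0.37, 2.12], [-1.25, 1.32], [0.18, 2.47], [-1.1, 4.24], [0.23, 1.98], [-2.94, 2.94]. Speed limits (rad/s): [2.57, 2.57, 3.14, 3.14, 3.14, 3.14, 3.14].

INTERFACE

Orientations are given as [roll, pitch, yaw] about the fixed x, y, z axes, in that order (R = Rz(yaw) Ry(pitch) Rx(roll)).
In Python, from cell import ctrl, get_image, get_calibration gives the robot as it stands.
- The arm moves only by the shell command python3 -m creep 'ROWS'. ROWS is JSON, a list of rows, each an object of numbers: "dx", "dy", "dz": the shift along the world's x, y, z normalised to -1 to 1, where 1 is 0.4 m; "rx", "ry", "rz": the turn, a rotation vector about the world's x, y, z normalised to -1 to 1, where 1 is 2 pi rad; "grip": the closure, from -1 (fully open) to 1 (shut). A call has exactly 5 rows; each row is the pose to reach, as a shift and turn from the pose commanded when the call began, turning the shorter way round; what a row does not reach only later rows make up. A row lasts 1/8 s, in which the tool goes at most 62.5 mm and 10.7 degrees, less where a joint would pass 70% of its speed; a pose out of reach is approached as far as the arm can. A call with a number of a shift or a turn outside -1 to 1 is refused whole. A call with a gripper value outside its range is refused whole. The fingers move at their own pace and stop on an object; the grip force is fixed at half the most. Time passes only in rows, so rows that repeat a pose let the fingers close, or fill a call up. It gives the time, the measured TCP pose, the force, the opening and the grip force at its end, in the units of the state.
- ctrl.read_state(): the state, without advancing time (a new reading comes with each control period).
- get_image(name): name is "scene" or "top" or "wrist"; returns the picture (420x560x3 uint8, red, green, blue); there is no depth.
- get_calibration(name): a dict with "mtx" (3x3 intrinsics, pixels), "world_from_camera" (4x4, takes a point from camera to world coordinates). Camera axes: x right, y down, z forward; pixel columns grow to the right and rows downward; lengths in mm; the calibration is good to about 2 mm. A picture is of the moment at which its call begins: read the wrist's pose just before it. get_calibration takes no time and is no camera call; for the wrist camera it gives the pose at the moment of the call.
- ctrl.finish_job(): hands the job in; it is judged then, once.
The state is a dict: "clock": time; "qpos": joint angles; "qd": joint speeds; "tau": joint torques, N m; "eef_pos": TCP position; "tool_rot": TCP orientation; "force": force on the tool from outside, world axes, zero at the start; "torque": the same for the moment, N m; "width": finger opening in mm; "gripper_force": force on a finger pad.
Only numpy, scipy, OpenCV 4.12 (cv2) and the standard library are available. Lean on these libraries where they do the work, as an engineer would, in place of code of your own. Each camera call takes 0.05 s, during which the arm holds its last target. There are 200 camera calls.

## Working session

There is one attempt and no reset: what is moved stays moved. The work goes in short steps, Python scripts to look and compute and a shell command to move; the robot and the scene stay as the last step left them, time stands still between calls to the robot, and variables do not carry over. Pictures are saved under pics/ and viewed, at most 14 in all, crops included, and the job is handed in when it is done.

```bash
mkdir -p pics; ls; cat > h.py <<'E'
import numpy as np, cv2
from cell import ctrl, get_image, get_calibration
def snap(n,f):
    c=get_calibration(n); im=np.asarray(get_image(n))
    np.savez('pics/'+f+'.npz',im=im,K=c['mtx'],T=c['world_from_camera'])
    cv2.imwrite('pics/'+f+'.png',im[:,:,::-1]); return im
def load(f):
    d=np.load('pics/'+f+'.npz'); return d['im'],d['K'],d['T']
def ray(f,u,v,z):
    _,K,T=load(f); d=T[:3,:3]@np.linalg.solve(K,[u,v,1.]); o=T[:3,3]
    return (o+d*(z-o[2])/d[2])[:2]
def proj(f,p):
    _,K,T=load(f); q=K@(T[:3,:3].T@(np.array(p,float)-T[:3,3])); return q[:2]/q[2]
E
python3 - <<'E'
from h import *
snap('top','t0'); snap('scene','s0'); 
s=ctrl.read_state(); print({k:np.round(s[k],3) for k in s})
for n in('t0','s0'): print(load(n)[1:])
E
```

```text
pics
{'clock': np.float64(0.1), 'qpos': array([ 1.118,  0.629,  0.038,  1.518, -0.027,  0.996, -0.02 ]), 'qd': array([-0.   , -0.002,  0.   , -0.002,  0.001, -0.001, -0.001]), 'tau': array([ 5.0000e-03, -5.6452e+01,  1.2310e+00, -1.9397e+01,  1.1000e-02,
        5.0000e-03, -0.0000e+00]), 'eef_pos': array([ 245.024, -601.456,  230.517]), 'tool_rot': array([-3.14 ,  0.   ,  0.387]), 'force': array([-0.205,  0.227, -0.336]), 'torque': array([-0.032,  0.017,  0.026]), 'gripper_force': np.float64(0.0), 'width': np.float64(85.583)}
(array([[410.13416032,   0.        , 279.85102622],
       [  0.        , 410.13416032, 207.26494825],
       [  0.        ,   0.        ,   1.        ]]), array([[ 1.05925414e-02, -9.95081095e-01,  9.84957457e-02,
         5.11888101e+02],
       [-9.99745981e-01, -8.57924997e-03,  2.08415215e-02,
        -1.58599353e+00],
       [-1.98939844e-02, -9.86914906e-02, -9.94919202e-01,
         7.65978789e+02],
       [ 0.00000000e+00,  0.00000000e+00,  0.00000000e+00,
         1.00000000e+00]]))
(array([[491.89039859,   0.        , 282.8274843 ],
       [  0.        , 491.89039859, 201.83926561],
       [  0.        ,   0.        ,   1.        ]]), array([[ 4.79573131e-02,  7.30665447e-01, -6.81049265e-01,
         1.20003078e+03],
       [ 9.98662292e-01, -2.18782186e-02,  4.68505049e-02,
        -3.13681128e+01],
       [ 1.93319004e-02, -6.82385044e-01, -7.30737251e-01,
         7.10967456e+02],
       [ 0.00000000e+00,  0.00000000e+00,  0.00000000e+00,
         1.00000000e+00]]))
```

View pics/t0.png

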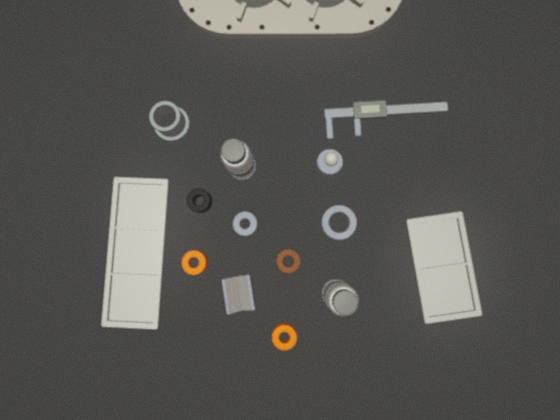

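View pics/s0.png

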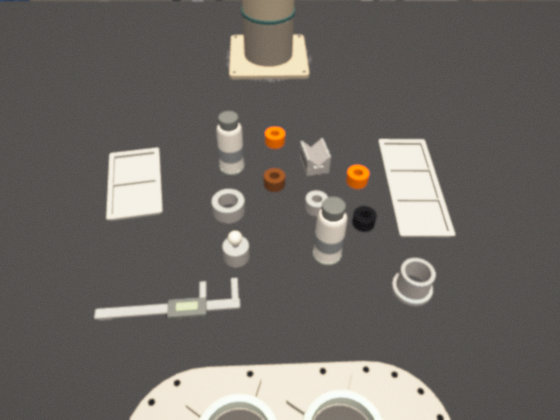

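```bash
python3 - <<'E'
from h import *
im=load('t0')[0]
cv2.imwrite('pics/t0c.png',cv2.resize(im[120:350,150:400,::-1],(800,736))[:600*736//600][:, :] if 0 else cv2.resize(im[125:325,170:390,::-1],(660,600),interpolation=cv2.INTER_CUBIC))
g=im.min(2).astype(np.uint8)
for th in(90,):
  m=(g>th).astype(np.uint8)
  cs,_=cv2.findContours(m,cv2.RETR_CCOMP,cv2.CHAIN_APPROX_NONE)
  for c in cs:
    a=cv2.contourArea(c)
    if a>60 and len(c)>5:
      e=cv2.fitEllipse(c); r=cv2.minAreaRect(c)
      print(int(a),np.round(e[0],1),np.round(e[1],1),'rect',np.round(r[0],1),np.round(r[1],1),round(r[2],1), cv2.boundingRect(c))
E
```

```text
930 [340.4 297.6] [31.1 38.8] rect [339.8 296.8] [40.3 31.1] 45.0 (322, 279, 37, 37)
1018 [237.7 294. ] [33.5 42.3] rect [237.6 293.9] [37.  29.9] 81.1 (221, 274, 35, 41)
6215 [443.7 267.3] [ 66.4 131.1] rect [443.7 267. ] [109.3  59.6] 79.7 (406, 211, 77, 114)
478 [244.4 223.1] [24.7 24.8] rect [244.5 223. ] [24.7 24.7] 45.0 (232, 211, 26, 26)
80 [244.3 223.1] [10.1 10.4] rect [244.5 223.5] [9.9 9.9] 45.0 (239, 218, 12, 11)
963 [338.7 222. ] [34.7 35.3] rect [338.5 221.5] [35. 35.] 0.0 (321, 204, 36, 36)
323 [338.8 221.9] [20.1 20.6] rect [338.8 221.8] [20.5 19.8] 45.0 (328, 212, 22, 21)
8523 [134.7 253.2] [ 63.4 192.9] rect [134.8 252.5] [ 57.9 153.5] 4.5 (101, 176, 68, 154)
518 [329.4 161.2] [25.4 26. ] rect [329. 161.] [26. 26.] 0.0 (316, 148, 27, 27)
911 [237.2 157.7] [29.6 42.1] rect [237.8 158.5] [43.9 30.1] 58.0 (220, 138, 36, 42)
1599 [377.  115.4] [ 32.5 117.8] rect [385.1 112.6] [ 34.  125.4] 78.0 (324, 100, 125, 39)
1205 [168.7 120.3] [35.9 43.1] rect [169.2 119.6] [42.7 36.8] 60.9 (149, 100, 41, 41)
200 [174. 126.] [17.3 25.9] rect [175.1 127.5] [13.6 28.5] 48.0 (160, 113, 26, 24)
377 [164.1 115.6] [21.7 22.3] rect [164.  115.5] [21.9 21.9] 45.0 (153, 104, 23, 24)
6564 [287.6  16.1] [ 36.5 275.6] rect [289.5  17. ] [ 34. 223.] 90.0 (178, 0, 224, 35)
```

View pics/t0c.png

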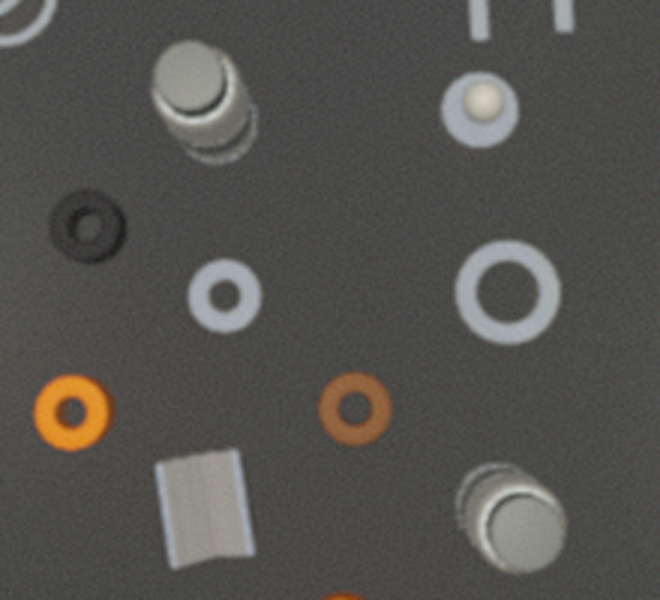

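```bash
python3 - <<'E'
from h import *
R=lambda u,v,z:np.round(ray('t0',u,v,z),1)
# cv crop centre (c/3 + offset) ; half-pixel shift small
print('RL',R(338.75,222,32),'RS',R(244.4,223.1,28))
print('ballfoot',R(329.4,161.2,34),'ball',R(331.4,158.5,54))
for n,a,b in(('canA',233.2,150.6),('canB',345.6,302.6)):
  print(n,R(a,b,130))
v=[R(170+a/3,125+b/3,45) for a,b in((155,463),(238,450),(255,553),(172,570))]
print('V',v,np.mean(v,0))
for n,c in(('L',(134.8,252.5)),('S',(443.7,267))): print(n,R(*c,12))
im,K,T=load('t0')
g=cv2.cvtColor(im,cv2.COLOR_RGB2GRAY)
a=cv2.resize(im[170:335,95:175,::-1],None,fx=3.6,fy=3.6,interpolation=cv2.INTER_CUBIC)
b=cv2.resize(im[170:335,400:490,::-1],None,fx=3.6,fy=3.6,interpolation=cv2.INTER_CUBIC)
o=np.hstack([a,b]); print(o.shape); cv2.imwrite('pics/trays.png',o)
E
```

```text
RL [559.  -91.8] RS [555.7  77.6]
ballfoot [668.9 -75. ] ball [669.5 -76.6]
canA [664.4  86.6]
canB [430.2 -89.7]
V [array([456.3, 113.5]), array([464.3,  65.4]), array([405.8,  54.5]), array([395.6, 102.2])] [430.5  83.9]
L [500.6 280.4]
S [ 480.6 -283.1]
(594, 612, 3)
```

View pics/trays.png

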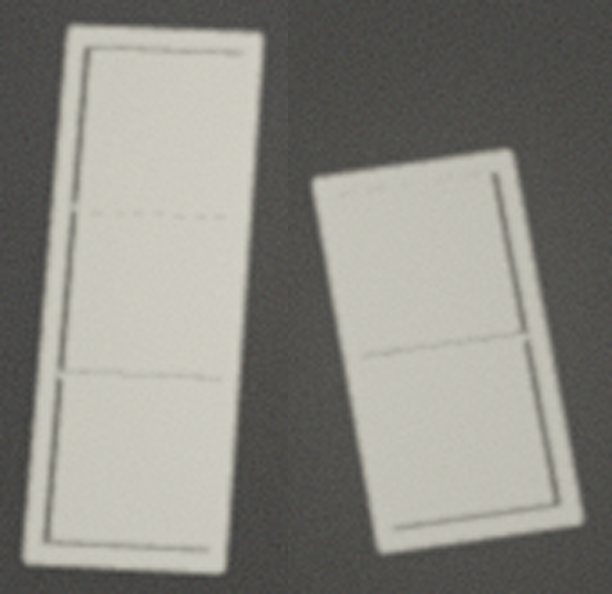

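The top view shows the following (pixels are column, row):
- **Stock:** ball standard (329,161), large ring (339,222), cans with caps at (233,151) and (346,303), and V-block (238,294).
- **Trays:** long (135,252) and short (444,267), with the dividers clear in the crop.
- **Small-ring candidates:** steel (244,223), black (199,200), orange (194,262) and (284,337), brown (288,261). Only (244,223) is plain steel, and the crop confirms it, so that is ring_small.

I'll start with the ball standard.

```bash
python3 -m creep '[{"dx":0.12,"dy":0.14,"dz":0,"rz":-0.02,"grip":-1},{"dx":0.22,"dy":0.26,"rz":-0.04,"grip":-1},{"dx":0.32,"dy":0.4,"rz":-0.0616,"grip":-1},{"dx":0.42,"dy":0.52,"rz":-0.0616,"grip":-1},{"dx":0.5,"dy":0.62,"rz":-0.0616,"grip":-1}]'
```

```text
$[0]: bad value
```

```bash
python3 -m creep '[{"dx":0.12,"dy":0.14,"dz":0,"rx":0,"ry":0,"rz":-0.02,"grip":-1},{"dx":0.22,"dy":0.26,"dz":0,"rx":0,"ry":0,"rz":-0.04,"grip":-1},{"dx":0.32,"dy":0.4,"dz":0,"rx":0,"ry":0,"rz":-0.0616,"grip":-1},{"dx":0.42,"dy":0.52,"dz":0,"rx":0,"ry":0,"rz":-0.0616,"grip":-1},{"dx":0.5,"dy":0.62,"dz":0,"rx":0,"ry":0,"rz":-0.0616,"grip":-1}]'
```

```text
clock: 0.72
eef_pos: [442.3, -356.9, 231.1]
tool_rot: [-3.141, 0.0, -0.0]
force: [0.8, 0.1, -0.1]
width: 85.1
gripper_force: 0.0
```

```bash
python3 -m creep '[{"dx":0.09,"dy":0.11,"dz":-0.02,"rx":0,"ry":0,"rz":0,"grip":-1},{"dx":0.18,"dy":0.22,"dz":-0.04,"rx":0,"ry":0,"rz":0,"grip":-1},{"dx":0.27,"dy":0.33,"dz":-0.06,"rx":0,"ry":0,"rz":0,"grip":-1},{"dx":0.35,"dy":0.43,"dz":-0.08,"rx":0,"ry":0,"rz":0,"grip":-1},{"dx":0.42,"dy":0.52,"dz":-0.1,"rx":0,"ry":0,"rz":0,"grip":-1}]'
python3 -m creep '[{"dx":0.06,"dy":0.07,"dz":-0.04,"rx":0,"ry":0,"rz":0,"grip":-1},{"dx":0.11,"dy":0.14,"dz":-0.08,"rx":0,"ry":0,"rz":0,"grip":-1},{"dx":0.14,"dy":0.176,"dz":-0.12,"rx":0,"ry":0,"rz":0,"grip":-1},{"dx":0.14,"dy":0.176,"dz":-0.16,"rx":0,"ry":0,"rz":0,"grip":-1},{"dx":0.14,"dy":0.176,"dz":-0.16,"rx":0,"ry":0,"rz":0,"grip":-1}]'
python3 - <<'E'
from h import *
print(ctrl.read_state()['qpos'].round(2) if hasattr(ctrl.read_state()['qpos'],'round') else ctrl.read_state()['qpos'])
snap('wrist','w0'); snap('top','t1')
_,K,T=load('w0'); print(K,T.round(3))
print(proj('w0',(669.2,-75.5,34)),proj('w0',(669.2,-75.5,54)))
E
```

```text
clock: 1.35
eef_pos: [610.3, -148.7, 190.6]
tool_rot: [-3.141, 0.001, 0.001]
force: [-0.2, 0.1, -0.1]
width: 85.3
gripper_force: 0.0
clock: 1.98
eef_pos: [663.1, -82.5, 125.5]
tool_rot: [3.14, 0.004, -0.002]
force: [0.7, -0.6, 0.4]
width: 85.5
gripper_force: 0.0
[ 0.01  0.78  0.13  1.55 -0.12  0.82 -1.39]
[[339.61087735   0.         273.28164244]
 [  0.         339.61087735 212.34506194]
 [  0.           0.           1.        ]] [[-2.00000e-03 -9.52000e-01 -3.07000e-01  7.41241e+02]
 [-1.00000e+00  2.00000e-03 -1.00000e-03 -8.10130e+01]
 [ 1.00000e-03  3.07000e-01 -9.52000e-01  2.68654e+02]
 [ 0.00000e+00  0.00000e+00  0.00000e+00  1.00000e+00]]
[265.44161092 207.477561  ] [264.82147243 216.28488046]
```

View pics/w0.png

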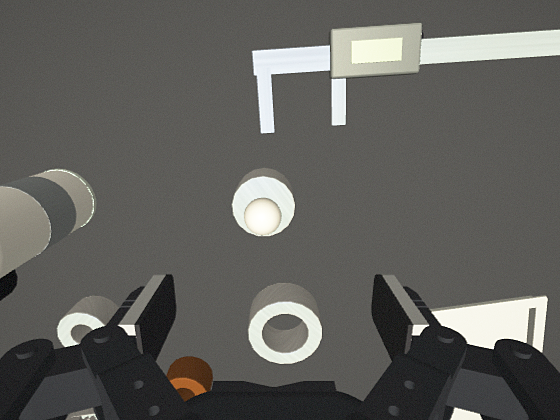

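The wrist view shows the ball at (263,216), as predicted, so the measured pose is good.

```bash
python3 - <<'E'
from h import *
print(ctrl.read_state()['eef_pos'])
E
python3 -m creep '[{"dx":0,"dy":0,"dz":-0.06,"rx":0,"ry":0,"rz":0,"grip":-1},{"dx":0,"dy":0,"dz":-0.12,"rx":0,"ry":0,"rz":0,"grip":-1},{"dx":0,"dy":0,"dz":-0.18,"rx":0,"ry":0,"rz":0,"grip":-1},{"dx":0,"dy":0,"dz":-0.22,"rx":0,"ry":0,"rz":0,"grip":-1},{"dx":0,"dy":0,"dz":-0.22,"rx":0,"ry":0,"rz":0,"grip":-1}]'
```

```text
[664.62933433 -82.76942802 127.51992024]
clock: 2.7
eef_pos: [664.6, -81.1, 38.8]
tool_rot: [3.142, 0.002, -0.001]
force: [0.5, 0.2, -0.2]
width: 85.4
gripper_force: 0.0
```

```bash
python3 -m creep '[{"dx":0.0115,"dy":0.014,"dz":0,"rx":0,"ry":0,"rz":0,"grip":-1},{"dx":0.0115,"dy":0.014,"dz":-0.03,"rx":0,"ry":0,"rz":0,"grip":-1},{"dx":0.0115,"dy":0.014,"dz":-0.06,"rx":0,"ry":0,"rz":0,"grip":-1},{"dx":0.0115,"dy":0.014,"dz":-0.087,"rx":0,"ry":0,"rz":0,"grip":-1},{"dx":0.0115,"dy":0.014,"dz":-0.087,"rx":0,"ry":0,"rz":0,"grip":-1}]'
python3 -m creep '[{"dx":0,"dy":0,"dz":0,"rx":0,"ry":0,"rz":0,"grip":0},{"dx":0,"dy":0,"dz":0,"rx":0,"ry":0,"rz":0,"grip":0.2},{"dx":0,"dy":0,"dz":0,"rx":0,"ry":0,"rz":0,"grip":1},{"dx":0,"dy":0,"dz":0,"rx":0,"ry":0,"rz":0,"grip":1},{"dx":0,"dy":0,"dz":0,"rx":0,"ry":0,"rz":0,"grip":1}]'
```

```text
clock: 3.32
eef_pos: [668.7, -74.8, 3.0]
tool_rot: [-3.141, 0.003, -0.0]
force: [-0.9, 0.5, 0.3]
width: 85.1
gripper_force: 0.0
clock: 3.95
eef_pos: [670.5, -75.1, 5.4]
tool_rot: [3.141, -0.001, -0.0]
force: [-0.9, 0.7, 5.0]
width: 44.1
gripper_force: 62.5
```

```bash
python3 -m creep '[{"dx":0,"dy":0,"dz":0.03,"rx":0,"ry":0,"rz":0,"grip":1},{"dx":0,"dy":0,"dz":0.12,"rx":0,"ry":0,"rz":0,"grip":1},{"dx":0,"dy":0,"dz":0.23,"rx":0,"ry":0,"rz":0,"grip":1},{"dx":0,"dy":0,"dz":0.34,"rx":0,"ry":0,"rz":0,"grip":1},{"dx":0,"dy":0,"dz":0.44,"rx":0,"ry":0,"rz":0,"grip":1}]'
python3 -m creep '[{"dx":-0.015,"dy":0.06,"dz":0,"rx":0,"ry":0,"rz":0,"grip":1},{"dx":-0.04,"dy":0.17,"dz":0,"rx":0,"ry":0,"rz":0,"grip":1},{"dx":-0.065,"dy":0.28,"dz":0,"rx":0,"ry":0,"rz":-0.005,"grip":1},{"dx":-0.09,"dy":0.39,"dz":0,"rx":0,"ry":0,"rz":-0.01,"grip":1},{"dx":-0.12,"dy":0.5,"dz":0,"rx":0,"ry":0,"rz":-0.012,"grip":1}]'
```

```text
clock: 4.58
eef_pos: [669.1, -74.4, 181.6]
tool_rot: [-3.141, 0.001, -0.0]
force: [0.0, -0.0, -4.5]
width: 44.4
gripper_force: 62.6
clock: 5.2
eef_pos: [619.6, 127.7, 178.9]
tool_rot: [3.141, 0.003, -0.075]
force: [0.7, 1.2, -4.9]
width: 44.1
gripper_force: 62.6
```

```bash
python3 -m creep '[{"dx":-0.025,"dy":0.11,"dz":0,"rx":0,"ry":0,"rz":0,"grip":1},{"dx":-0.05,"dy":0.22,"dz":0,"rx":0,"ry":0,"rz":0,"grip":1},{"dx":-0.07,"dy":0.3,"dz":0,"rx":0,"ry":0,"rz":0,"grip":1},{"dx":-0.085,"dy":0.37,"dz":-0.05,"rx":0,"ry":0,"rz":0,"grip":1},{"dx":-0.085,"dy":0.37,"dz":-0.12,"rx":0,"ry":0,"rz":0,"grip":1}]'
python3 -m creep '[{"dx":0,"dy":0,"dz":-0.08,"rx":0,"ry":0,"rz":0,"grip":1},{"dx":0,"dy":0,"dz":-0.15,"rx":0,"ry":0,"rz":0,"grip":1},{"dx":0,"dy":0,"dz":-0.2,"rx":0,"ry":0,"rz":0,"grip":1},{"dx":0,"dy":0,"dz":-0.2,"rx":0,"ry":0,"rz":0,"grip":1},{"dx":0,"dy":0,"dz":-0.2,"rx":0,"ry":0,"rz":0,"grip":1}]'
python3 - <<'E'
from h import *
print(ctrl.read_state()['eef_pos'])
snap('top','t2')
E
```

```text
clock: 5.82
eef_pos: [584.7, 278.9, 131.0]
tool_rot: [-3.139, 0.003, -0.069]
force: [0.4, -0.8, -4.4]
width: 44.1
gripper_force: 62.6
clock: 6.45
eef_pos: [588.5, 273.6, 53.2]
tool_rot: [-3.141, -0.001, -0.076]
force: [1.0, -0.5, -4.6]
width: 44.5
gripper_force: 62.6
[588.47108039 273.57012317  53.23926215]
```

View pics/t2.png

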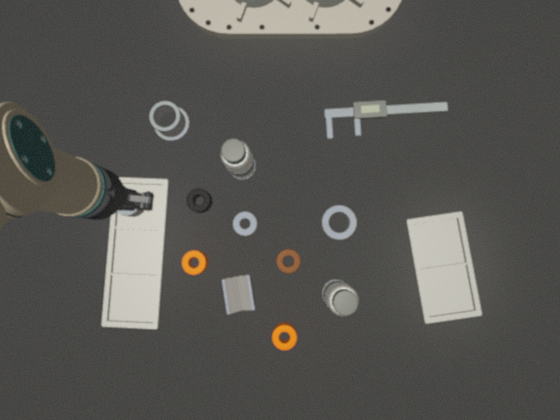

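The gripper and foot are over the far compartment at about (128,205), and the rest of the scene hasn't moved.

```bash
python3 -m creep '[{"dx":-0.005,"dy":0,"dz":-0.05,"rx":0,"ry":0,"rz":0,"grip":1},{"dx":-0.005,"dy":0,"dz":-0.09,"rx":0,"ry":0,"rz":0,"grip":1},{"dx":-0.005,"dy":0,"dz":-0.105,"rx":0,"ry":0,"rz":0,"grip":1},{"dx":-0.005,"dy":0,"dz":-0.108,"rx":0,"ry":0,"rz":0,"grip":1},{"dx":-0.005,"dy":0,"dz":-0.108,"rx":0,"ry":0,"rz":0,"grip":1}]'
python3 -m creep '[{"dx":0,"dy":0,"dz":-0.001,"rx":0,"ry":0,"rz":0,"grip":1},{"dx":0,"dy":0,"dz":-0.002,"rx":0,"ry":0,"rz":0,"grip":1},{"dx":0,"dy":0,"dz":-0.003,"rx":0,"ry":0,"rz":0,"grip":1},{"dx":0,"dy":0,"dz":-0.003,"rx":0,"ry":0,"rz":0,"grip":1},{"dx":0,"dy":0,"dz":-0.003,"rx":0,"ry":0,"rz":0,"grip":1}]'
```

```text
clock: 7.12
eef_pos: [586.4, 273.3, 9.7]
tool_rot: [-3.141, -0.001, -0.076]
force: [0.2, 0.1, -4.4]
width: 44.6
gripper_force: 62.7
clock: 7.75
eef_pos: [586.4, 273.4, 9.3]
tool_rot: [-3.141, -0.001, -0.076]
force: [-2.0, -1.5, 5.0]
width: 44.0
gripper_force: 63.7
```

```bash
python3 -m creep '[{"dx":0,"dy":0,"dz":0,"rx":0,"ry":0,"rz":0,"grip":-0.2},{"dx":0,"dy":0,"dz":0,"rx":0,"ry":0,"rz":0,"grip":-0.25},{"dx":0,"dy":0,"dz":0,"rx":0,"ry":0,"rz":0,"grip":-0.25},{"dx":0,"dy":0,"dz":0.02,"rx":0,"ry":0,"rz":0,"grip":-0.25},{"dx":0,"dy":0,"dz":0.04,"rx":0,"ry":0,"rz":0,"grip":-0.25}]'
python3 -m creep '[{"dx":0,"dy":0,"dz":0.08,"rx":0,"ry":0,"rz":0,"grip":-0.25},{"dx":0,"dy":0,"dz":0.16,"rx":0,"ry":0,"rz":0,"grip":-0.4},{"dx":0,"dy":0,"dz":0.27,"rx":0,"ry":0,"rz":0,"grip":-1},{"dx":0,"dy":0,"dz":0.38,"rx":0,"ry":0,"rz":0,"grip":-1},{"dx":0,"dy":0,"dz":0.44,"rx":0,"ry":0,"rz":0,"grip":-1}]'
```

```text
clock: 8.38
eef_pos: [586.1, 273.2, 24.7]
tool_rot: [-3.141, -0.0, -0.076]
force: [-0.0, 0.1, -0.2]
width: 53.3
gripper_force: 0.0
clock: 9.0
eef_pos: [587.1, 273.5, 203.7]
tool_rot: [-3.139, -0.004, -0.076]
force: [0.0, 0.2, -0.4]
width: 85.1
gripper_force: 0.0
```

```bash
python3 -m creep '[{"dx":-0.01,"dy":-0.1,"dz":0,"rx":0,"ry":0,"rz":0,"grip":-1},{"dx":-0.02,"dy":-0.22,"dz":0,"rx":0,"ry":0,"rz":0,"grip":-1},{"dx":-0.03,"dy":-0.34,"dz":0,"rx":0,"ry":0,"rz":0,"grip":-1},{"dx":-0.04,"dy":-0.46,"dz":0,"rx":0,"ry":0,"rz":0,"grip":-1},{"dx":-0.05,"dy":-0.58,"dz":0,"rx":0,"ry":0,"rz":0,"grip":-1}]'
python3 - <<'E'
from h import *
snap('top','t3'); print(ctrl.read_state()['eef_pos'])
E
```

```text
clock: 9.62
eef_pos: [565.9, 39.6, 201.0]
tool_rot: [-3.141, -0.001, -0.076]
force: [0.2, 0.7, -0.0]
width: 85.4
gripper_force: 0.0
[564.926422    30.21143734 201.20601962]
```

```bash
python3 -m creep '[{"dx":-0.005,"dy":-0.1,"dz":0,"rx":0,"ry":0,"rz":0,"grip":-1},{"dx":-0.01,"dy":-0.2,"dz":-0.03,"rx":0,"ry":0,"rz":0,"grip":-1},{"dx":-0.015,"dy":-0.305,"dz":-0.07,"rx":0,"ry":0,"rz":0,"grip":-1},{"dx":-0.015,"dy":-0.305,"dz":-0.17,"rx":0,"ry":0,"rz":0,"grip":-1},{"dx":-0.015,"dy":-0.305,"dz":-0.28,"rx":0,"ry":0,"rz":0,"grip":-1}]'
python3 -m creep '[{"dx":0,"dy":0,"dz":-0.03,"rx":0,"ry":0,"rz":0,"grip":-1},{"dx":0,"dy":0,"dz":-0.06,"rx":0,"ry":0,"rz":0,"grip":-1},{"dx":0,"dy":0,"dz":-0.08,"rx":0,"ry":0,"rz":0,"grip":-1},{"dx":0,"dy":0,"dz":-0.08,"rx":0,"ry":0,"rz":0,"grip":-1},{"dx":0,"dy":0,"dz":-0.08,"rx":0,"ry":0,"rz":0,"grip":-1}]'
python3 - <<'E'
from h import *
im=snap('wrist','w1'); print(ctrl.read_state()['eef_pos'])
g=im.min(2)
m=(g>110).astype(np.uint8)
cs,_=cv2.findContours(m,cv2.RETR_CCOMP,cv2.CHAIN_APPROX_NONE)
for c in cs:
  if cv2.contourArea(c)>1000: e=cv2.fitEllipse(c);print(np.round(e[0]),np.round(e[1]),ray('w1',*e[0],32))
E
```

```text
clock: 10.3
eef_pos: [561.0, -81.7, 88.4]
tool_rot: [3.141, -0.003, -0.077]
force: [0.1, -0.5, -0.5]
width: 85.7
gripper_force: 0.0
clock: 10.92
eef_pos: [560.5, -80.9, 56.9]
tool_rot: [3.142, -0.001, -0.076]
force: [0.2, -0.5, 0.0]
width: 85.7
gripper_force: 0.0
[560.48296476 -80.88629192  56.85422354]
[ 14. 280.] [35. 68.] [556.1147968   65.31374683]
[535. 277.] [ 56. 198.] [ 535.92904044 -222.78529125]
[292. 247.] [109. 116.] [563.98309456 -89.85660441]
[292. 249.] [57. 70.] [563.03423957 -89.52525851]
```

```bash
python3 -m creep '[{"dx":0,"dy":-0.026,"dz":0,"rx":0,"ry":0,"rz":0,"grip":-1},{"dx":0,"dy":-0.026,"dz":-0.04,"rx":0,"ry":0,"rz":0,"grip":-1},{"dx":0,"dy":-0.026,"dz":-0.09,"rx":0,"ry":0,"rz":0,"grip":-1},{"dx":0,"dy":-0.026,"dz":-0.135,"rx":0,"ry":0,"rz":0,"grip":-1},{"dx":0,"dy":-0.026,"dz":-0.135,"rx":0,"ry":0,"rz":0,"grip":-1}]'
python3 -m creep '[{"dx":0,"dy":0,"dz":0,"rx":0,"ry":0,"rz":0,"grip":-0.3},{"dx":0,"dy":0,"dz":0,"rx":0,"ry":0,"rz":0,"grip":0},{"dx":0,"dy":0,"dz":0,"rx":0,"ry":0,"rz":0,"grip":1},{"dx":0,"dy":0,"dz":0,"rx":0,"ry":0,"rz":0,"grip":1},{"dx":0,"dy":0,"dz":0,"rx":0,"ry":0,"rz":0,"grip":1}]'
python3 -m creep '[{"dx":0,"dy":0,"dz":0.03,"rx":0,"ry":0,"rz":0,"grip":1},{"dx":0,"dy":0,"dz":0.12,"rx":0,"ry":0,"rz":0,"grip":1},{"dx":0,"dy":0,"dz":0.23,"rx":0,"ry":0,"rz":0,"grip":1},{"dx":0,"dy":0,"dz":0.34,"rx":0,"ry":0,"rz":0,"grip":1},{"dx":0,"dy":0,"dz":0.42,"rx":0,"ry":0,"rz":0,"grip":1}]'
```

```text
clock: 11.6
eef_pos: [558.4, -91.0, 0.2]
tool_rot: [-3.141, 0.004, -0.076]
force: [0.2, -0.9, 0.1]
width: 85.5
gripper_force: 0.0
clock: 12.22
eef_pos: [560.3, -91.5, 3.1]
tool_rot: [3.141, -0.001, -0.076]
force: [-0.9, 0.5, 6.5]
width: 61.3
gripper_force: 65.5
clock: 12.85
eef_pos: [560.0, -91.0, 172.3]
tool_rot: [-3.141, -0.001, -0.076]
force: [0.5, -0.1, -4.2]
width: 60.9
gripper_force: 67.3
```

```bash
python3 -m creep '[{"dx":-0.01,"dy":0.06,"dz":0,"rx":0,"ry":0,"rz":0,"grip":1},{"dx":-0.03,"dy":0.17,"dz":0,"rx":0,"ry":0,"rz":0,"grip":1},{"dx":-0.045,"dy":0.28,"dz":0,"rx":0,"ry":0,"rz":0,"grip":1},{"dx":-0.06,"dy":0.39,"dz":0,"rx":0,"ry":0,"rz":0,"grip":1},{"dx":-0.08,"dy":0.5,"dz":0,"rx":0,"ry":0,"rz":0,"grip":1}]'
python3 -m creep '[{"dx":-0.015,"dy":0.1,"dz":0,"rx":0,"ry":0,"rz":0,"grip":1},{"dx":-0.03,"dy":0.2,"dz":0,"rx":0,"ry":0,"rz":0,"grip":1},{"dx":-0.05,"dy":0.3,"dz":0,"rx":0,"ry":0,"rz":0,"grip":1},{"dx":-0.065,"dy":0.38,"dz":0,"rx":0,"ry":0,"rz":0,"grip":1},{"dx":-0.065,"dy":0.4,"dz":0,"rx":0,"ry":0,"rz":0,"grip":1}]'
python3 - <<'E'
from h import *
snap('top','t4'); print(ctrl.read_state()['eef_pos'])
E
```

```text
clock: 13.48
eef_pos: [527.2, 110.3, 170.3]
tool_rot: [-3.141, 0.0, -0.076]
force: [0.5, -0.1, -5.3]
width: 60.7
gripper_force: 67.2
clock: 14.1
eef_pos: [500.1, 272.0, 170.0]
tool_rot: [-3.14, 0.001, -0.071]
force: [0.8, -0.7, -4.9]
width: 60.9
gripper_force: 67.2
[500.8396325  271.50407282 170.04245595]
```

```bash
python3 -m creep '[{"dx":0,"dy":0.0225,"dz":-0.05,"rx":0,"ry":0,"rz":0,"grip":1},{"dx":0,"dy":0.0225,"dz":-0.14,"rx":0,"ry":0,"rz":0,"grip":1},{"dx":0,"dy":0.0225,"dz":-0.24,"rx":0,"ry":0,"rz":0,"grip":1},{"dx":0,"dy":0.0225,"dz":-0.31,"rx":0,"ry":0,"rz":0,"grip":1},{"dx":0,"dy":0.0225,"dz":-0.31,"rx":0,"ry":0,"rz":0,"grip":1}]'
python3 -m creep '[{"dx":0,"dy":0,"dz":-0.04,"rx":0,"ry":0,"rz":0,"grip":1},{"dx":0,"dy":0,"dz":-0.075,"rx":0,"ry":0,"rz":0,"grip":1},{"dx":0,"dy":0,"dz":-0.09,"rx":0,"ry":0,"rz":0,"grip":1},{"dx":0,"dy":0,"dz":-0.092,"rx":0,"ry":0,"rz":0,"grip":1},{"dx":0,"dy":0,"dz":-0.092,"rx":0,"ry":0,"rz":0,"grip":1}]'
```

```text
clock: 14.78
eef_pos: [500.0, 275.3, 43.1]
tool_rot: [3.137, 0.005, -0.078]
force: [-0.5, 0.1, -3.2]
width: 60.7
gripper_force: 67.5
clock: 15.4
eef_pos: [502.3, 277.9, 9.7]
tool_rot: [-3.141, -0.001, -0.076]
force: [0.3, 0.1, -4.8]
width: 60.7
gripper_force: 67.5
```

```bash
python3 -m creep '[{"dx":-0.004,"dy":0.006,"dz":0,"rx":0,"ry":0,"rz":0,"grip":1},{"dx":-0.004,"dy":0.006,"dz":-0.003,"rx":0,"ry":0,"rz":0,"grip":1},{"dx":-0.004,"dy":0.006,"dz":-0.005,"rx":0,"ry":0,"rz":0,"grip":1},{"dx":-0.004,"dy":0.006,"dz":-0.007,"rx":0,"ry":0,"rz":0,"grip":1},{"dx":-0.004,"dy":0.006,"dz":-0.007,"rx":0,"ry":0,"rz":0,"grip":1}]'
```

```text
clock: 16.02
eef_pos: [500.3, 280.3, 7.2]
tool_rot: [-3.141, -0.0, -0.076]
force: [-1.2, 0.4, 4.9]
width: 61.2
gripper_force: 68.3
```

```bash
python3 -m creep '[{"dx":0,"dy":0,"dz":0,"rx":0,"ry":0,"rz":0,"grip":-0.55},{"dx":0,"dy":0,"dz":0,"rx":0,"ry":0,"rz":0,"grip":-0.6},{"dx":0,"dy":0,"dz":0,"rx":0,"ry":0,"rz":0,"grip":-0.6},{"dx":0,"dy":0,"dz":0.02,"rx":0,"ry":0,"rz":0,"grip":-0.6},{"dx":0,"dy":0,"dz":0.04,"rx":0,"ry":0,"rz":0,"grip":-0.6}]'
python3 -m creep '[{"dx":0,"dy":0,"dz":0.08,"rx":0,"ry":0,"rz":0,"grip":-0.6},{"dx":0,"dy":0,"dz":0.16,"rx":0,"ry":0,"rz":0,"grip":-0.7},{"dx":0,"dy":0,"dz":0.27,"rx":0,"ry":0,"rz":0,"grip":-1},{"dx":0,"dy":0,"dz":0.38,"rx":0,"ry":0,"rz":0,"grip":-1},{"dx":0,"dy":0,"dz":0.5,"rx":0,"ry":0,"rz":0,"grip":-1}]'
python3 - <<'E'
from h import *
print(ctrl.read_state()['eef_pos'])
E
```

```text
clock: 16.65
eef_pos: [500.5, 280.2, 23.1]
tool_rot: [-3.142, -0.0, -0.076]
force: [-0.0, 0.6, -0.3]
width: 68.3
gripper_force: 0.0
clock: 17.27
eef_pos: [500.0, 280.0, 224.5]
tool_rot: [-3.141, -0.0, -0.076]
force: [0.9, 1.0, -0.6]
width: 85.8
gripper_force: 0.0
[499.97930156 279.98817805 224.51791913]
```

```bash
python3 -m creep '[{"dx":0.08,"dy":-0.09,"dz":0,"rx":0,"ry":0,"rz":0,"grip":-1},{"dx":0.17,"dy":-0.2,"dz":0,"rx":0,"ry":0,"rz":0,"grip":-1},{"dx":0.26,"dy":-0.31,"dz":0,"rx":0,"ry":0,"rz":0,"grip":-1},{"dx":0.34,"dy":-0.4,"dz":0,"rx":0,"ry":0,"rz":0,"grip":-1},{"dx":0.41,"dy":-0.484,"dz":0,"rx":0,"ry":0,"rz":0,"grip":-1}]'
python3 -m creep '[{"dx":0.0,"dy":0,"dz":0,"rx":0,"ry":0,"rz":0,"grip":-1},{"dx":0,"dy":0,"dz":0,"rx":0,"ry":0,"rz":0,"grip":-1},{"dx":0,"dy":0,"dz":-0.05,"rx":0,"ry":0,"rz":0,"grip":-1},{"dx":0,"dy":0,"dz":-0.08,"rx":0,"ry":0,"rz":0,"grip":-1},{"dx":0,"dy":0,"dz":-0.08,"rx":0,"ry":0,"rz":0,"grip":-1}]'
python3 - <<'E'
from h import *
print(ctrl.read_state()['eef_pos'])
snap('wrist','w2'); snap('scene','s2')
print(proj('w2',(664.4,86.6,130)),proj('w2',(664.4,86.6,0)), proj('s2',(664.4,86.6,130)))
E
```

```text
clock: 17.9
eef_pos: [665.3, 84.8, 223.2]
tool_rot: [-3.142, -0.001, -0.076]
force: [-0.1, -0.1, 0.1]
width: 85.3
gripper_force: 0.0
clock: 18.52
eef_pos: [663.1, 87.8, 189.6]
tool_rot: [3.142, 0.002, -0.074]
force: [-0.5, 0.5, 0.2]
width: 85.2
gripper_force: 0.0
[663.1374876   87.76558707 189.61060447]
[277.1656533  229.22985895] [275.73324336 183.46938308] [332.88689916 203.38369926]
```

View pics/w2.png

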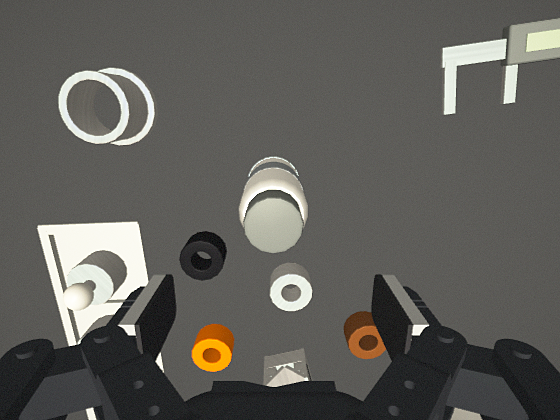

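View pics/s2.png

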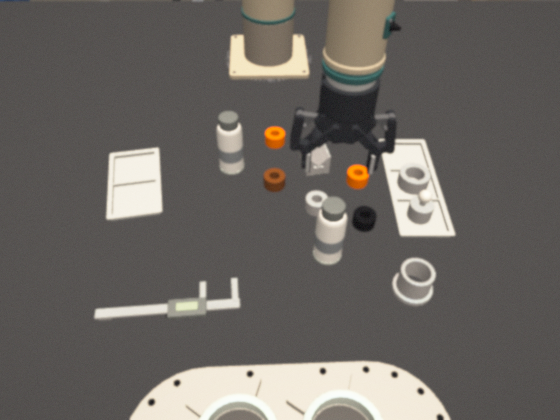

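Ball and large ring are seated in the long tray, at (425,207) and (414,178) in the scene view. The cap in the wrist view at (273,222) matches can A's computed position within about 3 mm.

```bash
python3 -m creep '[{"dx":0.006,"dy":0,"dz":-0.06,"rx":0,"ry":0,"rz":0,"grip":-1},{"dx":0.006,"dy":0,"dz":-0.14,"rx":0,"ry":0,"rz":0,"grip":-1},{"dx":0.006,"dy":0,"dz":-0.22,"rx":0,"ry":0,"rz":0,"grip":-1},{"dx":0.006,"dy":0,"dz":-0.29,"rx":0,"ry":0,"rz":0,"grip":-1},{"dx":0.006,"dy":0,"dz":-0.3125,"rx":0,"ry":0,"rz":0,"grip":-1}]'
python3 -m creep '[{"dx":0,"dy":0,"dz":0,"rx":0,"ry":0,"rz":0,"grip":-0.3},{"dx":0,"dy":0,"dz":0,"rx":0,"ry":0,"rz":0,"grip":0},{"dx":0,"dy":0,"dz":0,"rx":0,"ry":0,"rz":0,"grip":1},{"dx":0,"dy":0,"dz":0,"rx":0,"ry":0,"rz":0,"grip":1},{"dx":0,"dy":0,"dz":0,"rx":0,"ry":0,"rz":0,"grip":1}]'
python3 -m creep '[{"dx":0,"dy":0,"dz":0.01,"rx":0,"ry":0,"rz":0,"grip":1},{"dx":0,"dy":0,"dz":0.03,"rx":0,"ry":0,"rz":0,"grip":1},{"dx":0,"dy":0,"dz":0.05,"rx":0,"ry":0,"rz":0,"grip":1},{"dx":0,"dy":0,"dz":0.05,"rx":0,"ry":0,"rz":0,"grip":1},{"dx":0,"dy":0,"dz":0.05,"rx":0,"ry":0,"rz":0,"grip":1}]'
python3 -m creep '[{"dx":0,"dy":0,"dz":0,"rx":0,"ry":0,"rz":0,"grip":1},{"dx":0,"dy":0,"dz":0,"rx":0,"ry":0,"rz":0,"grip":1},{"dx":0,"dy":0,"dz":0,"rx":0,"ry":0,"rz":0,"grip":1},{"dx":0,"dy":0,"dz":0,"rx":0,"ry":0,"rz":0,"grip":1},{"dx":0,"dy":0,"dz":0,"rx":0,"ry":0,"rz":0,"grip":1}]'
```

```text
clock: 19.25
eef_pos: [666.0, 86.7, 64.4]
tool_rot: [3.141, 0.002, -0.076]
force: [0.1, 0.3, 0.9]
width: 85.5
gripper_force: 0.0
clock: 19.88
eef_pos: [668.2, 87.0, 67.5]
tool_rot: [-3.141, -0.003, -0.075]
force: [0.2, 0.2, 7.0]
width: 48.7
gripper_force: 62.6
clock: 20.5
eef_pos: [666.5, 86.6, 85.4]
tool_rot: [3.142, 0.0, -0.076]
force: [-0.5, -0.2, -3.8]
width: 48.5
gripper_force: 62.2
clock: 21.12
eef_pos: [666.7, 86.5, 85.5]
tool_rot: [3.142, 0.0, -0.076]
force: [0.1, 0.2, -2.6]
width: 48.3
gripper_force: 62.2
```

Can A reads −2.6 N, about 0.27 kg, so it is the full one. It goes to the near compartment of the long tray.

```bash
python3 -m creep '[{"dx":0,"dy":0,"dz":0.06,"rx":0,"ry":0,"rz":0,"grip":1},{"dx":0,"dy":0,"dz":0.14,"rx":0,"ry":0,"rz":0,"grip":1},{"dx":-0.05,"dy":0.04,"dz":0.2,"rx":0,"ry":0,"rz":0,"grip":1},{"dx":-0.13,"dy":0.1,"dz":0.2,"rx":0,"ry":0,"rz":0,"grip":1},{"dx":-0.22,"dy":0.17,"dz":0.2,"rx":0,"ry":0,"rz":0,"grip":1}]'
python3 -m creep '[{"dx":-0.09,"dy":0.07,"dz":0,"rx":0,"ry":0,"rz":0,"grip":1},{"dx":-0.18,"dy":0.14,"dz":0,"rx":0,"ry":0,"rz":0,"grip":1},{"dx":-0.27,"dy":0.22,"dz":0,"rx":0,"ry":0,"rz":0,"grip":1},{"dx":-0.35,"dy":0.29,"dz":0,"rx":0,"ry":0,"rz":0,"grip":1},{"dx":-0.4,"dy":0.33,"dz":0,"rx":0,"ry":0,"rz":0,"grip":1}]'
python3 -m creep '[{"dx":0,"dy":0,"dz":0,"rx":0,"ry":0,"rz":0,"grip":1},{"dx":0,"dy":0,"dz":-0.03,"rx":0,"ry":0,"rz":0,"grip":1},{"dx":0,"dy":0,"dz":-0.07,"rx":0,"ry":0,"rz":0,"grip":1},{"dx":0,"dy":0,"dz":-0.1,"rx":0,"ry":0,"rz":0,"grip":1},{"dx":0,"dy":0,"dz":-0.1,"rx":0,"ry":0,"rz":0,"grip":1}]'
python3 - <<'E'
from h import *
print(ctrl.read_state()['eef_pos'])
E
```

```text
clock: 21.75
eef_pos: [578.4, 154.8, 166.1]
tool_rot: [-3.141, -0.002, -0.077]
force: [0.1, 0.2, -3.9]
width: 48.4
gripper_force: 62.8
clock: 22.38
eef_pos: [416.8, 288.5, 165.8]
tool_rot: [-3.141, 0.001, -0.073]
force: [-0.1, -0.8, -2.7]
width: 48.2
gripper_force: 62.8
clock: 23.0
eef_pos: [418.7, 285.4, 124.3]
tool_rot: [3.14, 0.002, -0.077]
force: [-0.0, 0.5, -2.8]
width: 48.4
gripper_force: 62.7
[418.68357018 285.40646909 124.3302551 ]
```

```bash
python3 -m creep '[{"dx":-0.009,"dy":0.003,"dz":-0.04,"rx":0,"ry":0,"rz":0,"grip":1},{"dx":-0.009,"dy":0.003,"dz":-0.09,"rx":0,"ry":0,"rz":0,"grip":1},{"dx":-0.009,"dy":0.003,"dz":-0.12,"rx":0,"ry":0,"rz":0,"grip":1},{"dx":-0.009,"dy":0.003,"dz":-0.128,"rx":0,"ry":0,"rz":0,"grip":1},{"dx":-0.009,"dy":0.003,"dz":-0.128,"rx":0,"ry":0,"rz":0,"grip":1}]'
python3 -m creep '[{"dx":0,"dy":0,"dz":-0.002,"rx":0,"ry":0,"rz":0,"grip":1},{"dx":0,"dy":0,"dz":-0.004,"rx":0,"ry":0,"rz":0,"grip":1},{"dx":0,"dy":0,"dz":-0.005,"rx":0,"ry":0,"rz":0,"grip":1},{"dx":0,"dy":0,"dz":-0.005,"rx":0,"ry":0,"rz":0,"grip":1},{"dx":0,"dy":0,"dz":-0.005,"rx":0,"ry":0,"rz":0,"grip":1}]'
```

```text
clock: 23.62
eef_pos: [415.5, 287.8, 74.6]
tool_rot: [-3.141, -0.0, -0.076]
force: [0.3, -0.2, -2.3]
width: 48.4
gripper_force: 62.8
clock: 24.25
eef_pos: [415.2, 287.8, 72.4]
tool_rot: [-3.142, -0.0, -0.076]
force: [0.4, 0.6, -1.5]
width: 48.5
gripper_force: 62.8
```

```bash
python3 -m creep '[{"dx":0,"dy":0,"dz":-0.001,"rx":0,"ry":0,"rz":0,"grip":1},{"dx":0,"dy":0,"dz":-0.002,"rx":0,"ry":0,"rz":0,"grip":1},{"dx":0,"dy":0,"dz":-0.003,"rx":0,"ry":0,"rz":0,"grip":1},{"dx":0,"dy":0,"dz":-0.003,"rx":0,"ry":0,"rz":0,"grip":1},{"dx":0,"dy":0,"dz":-0.003,"rx":0,"ry":0,"rz":0,"grip":1}]'
```

```text
clock: 24.88
eef_pos: [415.2, 287.8, 71.4]
tool_rot: [-3.141, -0.0, -0.076]
force: [-0.6, -0.4, 3.7]
width: 48.4
gripper_force: 63.3
```

```bash
python3 -m creep '[{"dx":0,"dy":0,"dz":0,"rx":0,"ry":0,"rz":0,"grip":-0.25},{"dx":0,"dy":0,"dz":0,"rx":0,"ry":0,"rz":0,"grip":-0.4},{"dx":0,"dy":0,"dz":0,"rx":0,"ry":0,"rz":0,"grip":-0.7},{"dx":0,"dy":0,"dz":0.0,"rx":0,"ry":0,"rz":0,"grip":-0.7},{"dx":0,"dy":0,"dz":0.03,"rx":0,"ry":0,"rz":0,"grip":-0.7}]'
python3 -m creep '[{"dx":0,"dy":0,"dz":0.08,"rx":0,"ry":0,"rz":0,"grip":-0.7},{"dx":0,"dy":0,"dz":0.16,"rx":0,"ry":0,"rz":0,"grip":-0.7},{"dx":0,"dy":0,"dz":0.25,"rx":0,"ry":0,"rz":0,"grip":-1},{"dx":0,"dy":0,"dz":0.3,"rx":0,"ry":0,"rz":0,"grip":-1},{"dx":0,"dy":0,"dz":0.3,"rx":0,"ry":0,"rz":0,"grip":-1}]'
python3 - <<'E'
from h import *
print(ctrl.read_state()['eef_pos'])
E
```

```text
clock: 25.5
eef_pos: [414.6, 287.4, 82.9]
tool_rot: [3.14, 0.001, -0.076]
force: [-0.0, 0.0, -0.6]
width: 72.3
gripper_force: 0.0
clock: 26.12
eef_pos: [416.1, 288.4, 205.1]
tool_rot: [-3.139, -0.003, -0.076]
force: [-0.1, -0.3, 0.2]
width: 85.4
gripper_force: 0.0
[416.05442879 288.42840345 205.13227924]
```

```bash
python3 -m creep '[{"dx":0.008,"dy":-0.1,"dz":0,"rx":0,"ry":0,"rz":0.01,"grip":-1},{"dx":0.016,"dy":-0.22,"dz":0,"rx":0,"ry":0,"rz":0.02,"grip":-1},{"dx":0.024,"dy":-0.34,"dz":0,"rx":0,"ry":0,"rz":0.03,"grip":-1},{"dx":0.032,"dy":-0.44,"dz":-0.05,"rx":0,"ry":0,"rz":0.0414,"grip":-1},{"dx":0.0375,"dy":-0.51,"dz":-0.12,"rx":0,"ry":0,"rz":0.0414,"grip":-1}]'
python3 -m creep '[{"dx":0,"dy":0,"dz":-0.08,"rx":0,"ry":0,"rz":0,"grip":-1},{"dx":0,"dy":0,"dz":-0.16,"rx":0,"ry":0,"rz":0,"grip":-1},{"dx":0,"dy":0,"dz":-0.2,"rx":0,"ry":0,"rz":0,"grip":-1},{"dx":0,"dy":0,"dz":-0.2,"rx":0,"ry":0,"rz":0,"grip":-1},{"dx":0,"dy":0,"dz":-0.2,"rx":0,"ry":0,"rz":0,"grip":-1}]'
python3 - <<'E'
from h import *
print(ctrl.read_state()['eef_pos'],ctrl.read_state()['tool_rot'])
snap('wrist','w3')
for p in((456.3,113.5),(464.3,65.4),(405.8,54.5),(395.6,102.2)): print(proj('w3',(*p,45)))
E
```

```text
clock: 26.75
eef_pos: [430.2, 81.9, 154.6]
tool_rot: [3.141, -0.001, 0.183]
force: [0.5, 0.5, -1.1]
width: 85.3
gripper_force: 0.0
clock: 27.38
eef_pos: [430.1, 83.7, 75.3]
tool_rot: [3.142, 0.0, 0.184]
force: [0.6, -0.2, 0.3]
width: 85.2
gripper_force: 0.0
[430.13211093  83.72175102  75.31636386] [3.14150805e+00 7.10009976e-06 1.84382773e-01]
[229.70706443 196.72354905]
[321.7317773  198.48012142]
[317.28355271 296.96786626]
[233.75930732 298.88061573]
```

View pics/w3.png

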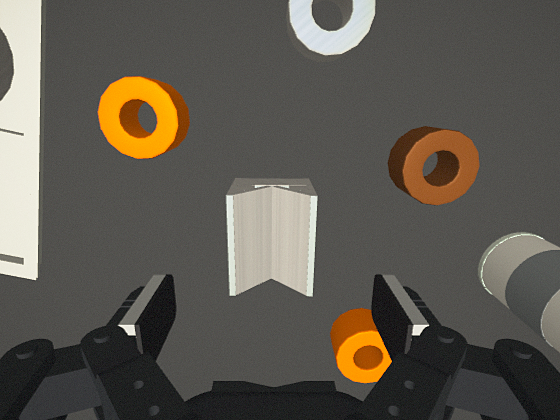

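Wrist view: the V-block's top corners are at (226,196), (317,196), (313,296) and (230,296), square to the jaws and about 2 mm off in y.

```bash
python3 -m creep '[{"dx":0,"dy":0.005,"dz":-0.04,"rx":0,"ry":0,"rz":0,"grip":-1},{"dx":0,"dy":0.005,"dz":-0.09,"rx":0,"ry":0,"rz":0,"grip":-1},{"dx":0,"dy":0.005,"dz":-0.14,"rx":0,"ry":0,"rz":0,"grip":-1},{"dx":0,"dy":0.005,"dz":-0.168,"rx":0,"ry":0,"rz":0,"grip":-1},{"dx":0,"dy":0.005,"dz":-0.168,"rx":0,"ry":0,"rz":0,"grip":-1}]'
python3 -m creep '[{"dx":0,"dy":0,"dz":0,"rx":0,"ry":0,"rz":0,"grip":-0.3},{"dx":0,"dy":0,"dz":0,"rx":0,"ry":0,"rz":0,"grip":0},{"dx":0,"dy":0,"dz":0,"rx":0,"ry":0,"rz":0,"grip":1},{"dx":0,"dy":0,"dz":0,"rx":0,"ry":0,"rz":0,"grip":1},{"dx":0,"dy":0,"dz":0,"rx":0,"ry":0,"rz":0,"grip":1}]'
python3 -m creep '[{"dx":0,"dy":0,"dz":0.03,"rx":0,"ry":0,"rz":0,"grip":1},{"dx":0,"dy":0,"dz":0.12,"rx":0,"ry":0,"rz":0,"grip":1},{"dx":0,"dy":0,"dz":0.23,"rx":0,"ry":0,"rz":0,"grip":1},{"dx":0,"dy":0,"dz":0.34,"rx":0,"ry":0,"rz":0,"grip":1},{"dx":0,"dy":0,"dz":0.45,"rx":0,"ry":0,"rz":0,"grip":1}]'
```

```text
clock: 28.05
eef_pos: [430.1, 86.1, 7.8]
tool_rot: [3.141, 0.0, 0.184]
force: [0.2, -0.5, 0.3]
width: 85.5
gripper_force: 0.0
clock: 28.68
eef_pos: [430.7, 85.7, 8.9]
tool_rot: [-3.141, -0.002, 0.184]
force: [-0.4, -0.7, 6.7]
width: 47.3
gripper_force: 62.6
clock: 29.3
eef_pos: [428.8, 85.6, 189.0]
tool_rot: [3.141, 0.002, 0.184]
force: [1.3, 1.7, -6.3]
width: 47.2
gripper_force: 64.2
```

```bash
python3 -m creep '[{"dx":0,"dy":-0.06,"dz":0.01,"rx":0,"ry":0,"rz":0,"grip":1},{"dx":0,"dy":-0.16,"dz":0.02,"rx":0,"ry":0,"rz":0,"grip":1},{"dx":0.01,"dy":-0.26,"dz":0.02,"rx":0,"ry":0,"rz":0,"grip":1},{"dx":0.01,"dy":-0.36,"dz":0.02,"rx":0,"ry":0,"rz":0,"grip":1},{"dx":0.01,"dy":-0.46,"dz":0.02,"rx":0,"ry":0,"rz":0,"grip":1}]'
python3 -m creep '[{"dx":0.002,"dy":-0.11,"dz":0,"rx":0,"ry":0,"rz":0,"grip":1},{"dx":0.004,"dy":-0.22,"dz":0,"rx":0,"ry":0,"rz":0,"grip":1},{"dx":0.006,"dy":-0.33,"dz":0,"rx":0,"ry":0,"rz":0,"grip":1},{"dx":0.008,"dy":-0.42,"dz":0,"rx":0,"ry":0,"rz":0,"grip":1},{"dx":0.01,"dy":-0.48,"dz":0,"rx":0,"ry":0,"rz":0,"grip":1}]'
python3 -m creep '[{"dx":0,"dy":0,"dz":0,"rx":0,"ry":0,"rz":0,"grip":1},{"dx":0,"dy":0,"dz":-0.06,"rx":0,"ry":0,"rz":0,"grip":1},{"dx":0,"dy":0,"dz":-0.16,"rx":0,"ry":0,"rz":0,"grip":1},{"dx":0,"dy":0,"dz":-0.25,"rx":0,"ry":0,"rz":0,"grip":1},{"dx":0,"dy":0,"dz":-0.25,"rx":0,"ry":0,"rz":0,"grip":1}]'
python3 - <<'E'
from h import *
print(ctrl.read_state()['eef_pos'])
E
```

```text
clock: 29.92
eef_pos: [432.8, -99.2, 195.6]
tool_rot: [-3.141, 0.002, 0.184]
force: [-0.1, 0.0, -6.7]
width: 47.3
gripper_force: 64.6
clock: 30.55
eef_pos: [436.6, -291.9, 195.5]
tool_rot: [-3.141, 0.002, 0.182]
force: [0.4, 0.5, -5.5]
width: 47.3
gripper_force: 64.5
clock: 31.18
eef_pos: [436.0, -287.3, 93.7]
tool_rot: [-3.135, 0.005, 0.185]
force: [-0.4, -0.2, -5.3]
width: 47.2
gripper_force: 64.7
[ 435.98964122 -287.27332849   93.68791751]
```

```bash
python3 -m creep '[{"dx":0.005,"dy":-0.009,"dz":-0.06,"rx":0,"ry":0,"rz":0,"grip":1},{"dx":0.005,"dy":-0.009,"dz":-0.12,"rx":0,"ry":0,"rz":0,"grip":1},{"dx":0.005,"dy":-0.009,"dz":-0.175,"rx":0,"ry":0,"rz":0,"grip":1},{"dx":0.005,"dy":-0.009,"dz":-0.195,"rx":0,"ry":0,"rz":0,"grip":1},{"dx":0.005,"dy":-0.009,"dz":-0.195,"rx":0,"ry":0,"rz":0,"grip":1}]'
python3 -m creep '[{"dx":0,"dy":0,"dz":0,"rx":0,"ry":0,"rz":0,"grip":1},{"dx":0,"dy":0,"dz":-0.001,"rx":0,"ry":0,"rz":0,"grip":1},{"dx":0,"dy":0,"dz":-0.001,"rx":0,"ry":0,"rz":0,"grip":1},{"dx":0,"dy":0,"dz":-0.001,"rx":0,"ry":0,"rz":0,"grip":1},{"dx":0,"dy":0,"dz":-0.001,"rx":0,"ry":0,"rz":0,"grip":1}]'
```

```text
clock: 31.8
eef_pos: [440.5, -294.0, 18.6]
tool_rot: [3.141, -0.001, 0.185]
force: [-0.5, -0.2, -5.7]
width: 47.1
gripper_force: 64.8
clock: 32.42
eef_pos: [440.1, -293.8, 17.5]
tool_rot: [3.142, -0.0, 0.184]
force: [-0.3, 0.1, -6.6]
width: 47.4
gripper_force: 64.8
```

```bash
python3 -m creep '[{"dx":-0.004,"dy":0.006,"dz":-0.004,"rx":0,"ry":0,"rz":0,"grip":1},{"dx":-0.004,"dy":0.006,"dz":-0.007,"rx":0,"ry":0,"rz":0,"grip":1},{"dx":-0.004,"dy":0.006,"dz":-0.01,"rx":0,"ry":0,"rz":0,"grip":1},{"dx":-0.004,"dy":0.006,"dz":-0.0125,"rx":0,"ry":0,"rz":0,"grip":1},{"dx":-0.004,"dy":0.006,"dz":-0.0125,"rx":0,"ry":0,"rz":0,"grip":1}]'
```

```text
clock: 33.05
eef_pos: [438.5, -291.5, 13.0]
tool_rot: [-3.141, -0.0, 0.184]
force: [-1.4, 1.1, 1.3]
width: 47.6
gripper_force: 65.9
```

```bash
python3 -m creep '[{"dx":0,"dy":0,"dz":0,"rx":0,"ry":0,"rz":0,"grip":-0.2},{"dx":0,"dy":0,"dz":0,"rx":0,"ry":0,"rz":0,"grip":-0.35},{"dx":0,"dy":0,"dz":0,"rx":0,"ry":0,"rz":0,"grip":-0.4},{"dx":0,"dy":0,"dz":0.01,"rx":0,"ry":0,"rz":0,"grip":-0.4},{"dx":0,"dy":0,"dz":0.04,"rx":0,"ry":0,"rz":0,"grip":-0.4}]'
python3 -m creep '[{"dx":0,"dy":0,"dz":0.08,"rx":0,"ry":0,"rz":0,"grip":-0.4},{"dx":0,"dy":0,"dz":0.17,"rx":0,"ry":0,"rz":0,"grip":-0.7},{"dx":0,"dy":0,"dz":0.28,"rx":0,"ry":0,"rz":0,"grip":-1},{"dx":0,"dy":0,"dz":0.38,"rx":0,"ry":0,"rz":0,"grip":-1},{"dx":0,"dy":0,"dz":0.45,"rx":0,"ry":0,"rz":0,"grip":-1}]'
python3 - <<'E'
from h import *
print(ctrl.read_state()['eef_pos'])
E
```

```text
clock: 33.67
eef_pos: [438.2, -291.3, 28.7]
tool_rot: [-3.141, 0.001, 0.184]
force: [-0.3, -0.8, 0.0]
width: 59.9
gripper_force: 0.0
clock: 34.3
eef_pos: [438.6, -291.7, 211.1]
tool_rot: [3.14, -0.002, 0.184]
force: [-0.5, -0.2, -0.5]
width: 85.3
gripper_force: 0.0
[ 438.6375608  -291.7233071   211.14643475]
```

```bash
python3 -m creep '[{"dx":0.03,"dy":0.1,"dz":0,"rx":0,"ry":0,"rz":0,"grip":-1},{"dx":0.07,"dy":0.22,"dz":0,"rx":0,"ry":0,"rz":0,"grip":-1},{"dx":0.11,"dy":0.34,"dz":0,"rx":0,"ry":0,"rz":0,"grip":-1},{"dx":0.15,"dy":0.46,"dz":0,"rx":0,"ry":0,"rz":0,"grip":-1},{"dx":0.19,"dy":0.58,"dz":0,"rx":0,"ry":0,"rz":0,"grip":-1}]'
python3 -m creep '[{"dx":0.03,"dy":0.1,"dz":0,"rx":0,"ry":0,"rz":0,"grip":-1},{"dx":0.07,"dy":0.22,"dz":-0.03,"rx":0,"ry":0,"rz":0,"grip":-1},{"dx":0.1,"dy":0.32,"dz":-0.1,"rx":0,"ry":0,"rz":0,"grip":-1},{"dx":0.105,"dy":0.343,"dz":-0.19,"rx":0,"ry":0,"rz":0,"grip":-1},{"dx":0.105,"dy":0.343,"dz":-0.29,"rx":0,"ry":0,"rz":0,"grip":-1}]'
python3 -m creep '[{"dx":0,"dy":0,"dz":0,"rx":0,"ry":0,"rz":0,"grip":-1},{"dx":0,"dy":0,"dz":-0.02,"rx":0,"ry":0,"rz":0,"grip":-1},{"dx":0,"dy":0,"dz":-0.05,"rx":0,"ry":0,"rz":0,"grip":-1},{"dx":0,"dy":0,"dz":-0.05,"rx":0,"ry":0,"rz":0,"grip":-1},{"dx":0,"dy":0,"dz":-0.05,"rx":0,"ry":0,"rz":0,"grip":-1}]'
python3 - <<'E'
from h import *
print(ctrl.read_state()['eef_pos'])
im=snap('wrist','w4')
print(proj('w4',(555.7,77.6,28)))
E
```

```text
clock: 34.92
eef_pos: [514.8, -57.8, 209.4]
tool_rot: [3.142, -0.001, 0.184]
force: [0.8, 0.7, 0.0]
width: 85.3
gripper_force: 0.0
clock: 35.55
eef_pos: [557.1, 79.7, 92.3]
tool_rot: [-3.141, -0.002, 0.188]
force: [1.2, -0.8, 0.6]
width: 85.4
gripper_force: 0.0
clock: 36.17
eef_pos: [556.8, 77.7, 72.9]
tool_rot: [-3.142, -0.001, 0.184]
force: [0.5, -0.3, -1.2]
width: 85.6
gripper_force: 0.0
[556.84403783  77.68460172  72.93420174]
[275.40609388 242.53971186]
```

View pics/w4.png

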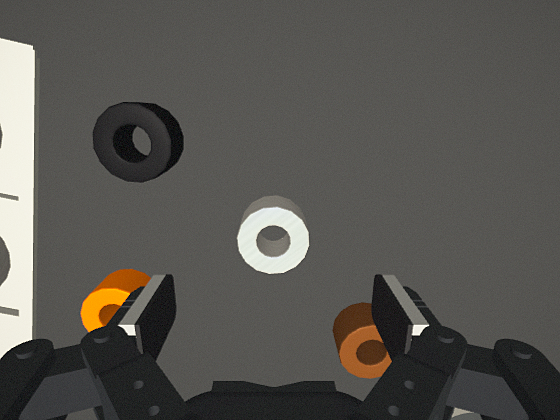

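The steel ring is at (273,241) between the jaws, as predicted. The black, orange and brown look-alikes are well clear.

```bash
python3 -m creep '[{"dx":0,"dy":0,"dz":-0.05,"rx":0,"ry":0,"rz":0,"grip":-1},{"dx":0,"dy":0,"dz":-0.1,"rx":0,"ry":0,"rz":0,"grip":-1},{"dx":0,"dy":0,"dz":-0.15,"rx":0,"ry":0,"rz":0,"grip":-1},{"dx":0,"dy":0,"dz":-0.174,"rx":0,"ry":0,"rz":0,"grip":-1},{"dx":0,"dy":0,"dz":-0.174,"rx":0,"ry":0,"rz":0,"grip":-1}]'
python3 -m creep '[{"dx":0,"dy":0,"dz":0,"rx":0,"ry":0,"rz":0,"grip":-0.3},{"dx":0,"dy":0,"dz":0,"rx":0,"ry":0,"rz":0,"grip":0.1},{"dx":0,"dy":0,"dz":0,"rx":0,"ry":0,"rz":0,"grip":1},{"dx":0,"dy":0,"dz":0,"rx":0,"ry":0,"rz":0,"grip":1},{"dx":0,"dy":0,"dz":0,"rx":0,"ry":0,"rz":0,"grip":1}]'
python3 -m creep '[{"dx":0,"dy":0,"dz":0.03,"rx":0,"ry":0,"rz":0,"grip":1},{"dx":0,"dy":0,"dz":0.12,"rx":0,"ry":0,"rz":0,"grip":1},{"dx":0,"dy":0,"dz":0.23,"rx":0,"ry":0,"rz":0,"grip":1},{"dx":0,"dy":0,"dz":0.34,"rx":0,"ry":0,"rz":0,"grip":1},{"dx":0,"dy":0,"dz":0.45,"rx":0,"ry":0,"rz":0,"grip":1}]'
```

```text
clock: 36.85
eef_pos: [555.9, 77.5, 1.9]
tool_rot: [3.142, 0.002, 0.184]
force: [0.4, -0.1, -0.8]
width: 85.3
gripper_force: 0.0
clock: 37.48
eef_pos: [557.0, 77.9, 4.0]
tool_rot: [-3.141, -0.001, 0.184]
force: [-0.6, 0.3, 4.8]
width: 42.4
gripper_force: 60.3
clock: 38.1
eef_pos: [556.0, 77.8, 184.8]
tool_rot: [-3.142, 0.0, 0.184]
force: [1.0, 0.4, -3.4]
width: 42.4
gripper_force: 61.6
```

```bash
python3 -m creep '[{"dx":0,"dy":-0.06,"dz":0,"rx":0,"ry":0,"rz":0,"grip":1},{"dx":-0.01,"dy":-0.16,"dz":0,"rx":0,"ry":0,"rz":0,"grip":1},{"dx":-0.02,"dy":-0.26,"dz":0,"rx":0,"ry":0,"rz":0,"grip":1},{"dx":-0.03,"dy":-0.36,"dz":0,"rx":0,"ry":0,"rz":0,"grip":1},{"dx":-0.04,"dy":-0.46,"dz":0,"rx":0,"ry":0,"rz":0,"grip":1}]'
python3 -m creep '[{"dx":-0.01,"dy":-0.1,"dz":0,"rx":0,"ry":0,"rz":0,"grip":1},{"dx":-0.02,"dy":-0.2,"dz":0,"rx":0,"ry":0,"rz":0,"grip":1},{"dx":-0.03,"dy":-0.3,"dz":0,"rx":0,"ry":0,"rz":0,"grip":1},{"dx":-0.04,"dy":-0.38,"dz":0,"rx":0,"ry":0,"rz":0,"grip":1},{"dx":-0.043,"dy":-0.42,"dz":0,"rx":0,"ry":0,"rz":0,"grip":1}]'
python3 -m creep '[{"dx":0,"dy":0,"dz":0,"rx":0,"ry":0,"rz":0,"grip":1},{"dx":0,"dy":0,"dz":-0.06,"rx":0,"ry":0,"rz":0,"grip":1},{"dx":0,"dy":0,"dz":-0.15,"rx":0,"ry":0,"rz":0,"grip":1},{"dx":0,"dy":0,"dz":-0.22,"rx":0,"ry":0,"rz":0,"grip":1},{"dx":0,"dy":0,"dz":-0.22,"rx":0,"ry":0,"rz":0,"grip":1}]'
python3 - <<'E'
from h import *
print(ctrl.read_state()['eef_pos'])
E
```

```text
clock: 38.72
eef_pos: [539.9, -107.3, 183.4]
tool_rot: [-3.141, 0.0, 0.184]
force: [0.4, -0.7, -1.8]
width: 42.5
gripper_force: 61.6
clock: 39.35
eef_pos: [522.3, -276.2, 183.5]
tool_rot: [3.141, 0.0, 0.182]
force: [-0.0, -0.4, -3.2]
width: 42.1
gripper_force: 61.6
clock: 39.98
eef_pos: [522.6, -270.8, 93.0]
tool_rot: [-3.137, 0.003, 0.187]
force: [0.2, 0.3, -2.1]
width: 42.5
gripper_force: 61.7
[ 522.64691151 -270.80124771   92.96481539]
```

```bash
python3 -m creep '[{"dx":0,"dy":-0.005,"dz":-0.06,"rx":0,"ry":0,"rz":0,"grip":1},{"dx":0,"dy":-0.005,"dz":-0.12,"rx":0,"ry":0,"rz":0,"grip":1},{"dx":0,"dy":-0.005,"dz":-0.18,"rx":0,"ry":0,"rz":0,"grip":1},{"dx":0,"dy":-0.005,"dz":-0.205,"rx":0,"ry":0,"rz":0,"grip":1},{"dx":0,"dy":-0.005,"dz":-0.205,"rx":0,"ry":0,"rz":0,"grip":1}]'
python3 -m creep '[{"dx":0,"dy":0,"dz":0,"rx":0,"ry":0,"rz":0,"grip":1},{"dx":0,"dy":0,"dz":-0.001,"rx":0,"ry":0,"rz":0,"grip":1},{"dx":0,"dy":0,"dz":-0.001,"rx":0,"ry":0,"rz":0,"grip":1},{"dx":0,"dy":0,"dz":-0.001,"rx":0,"ry":0,"rz":0,"grip":1},{"dx":0,"dy":0,"dz":-0.001,"rx":0,"ry":0,"rz":0,"grip":1}]'
```

```text
clock: 40.6
eef_pos: [523.9, -275.8, 13.4]
tool_rot: [-3.142, -0.0, 0.185]
force: [-0.4, 0.6, -3.0]
width: 42.6
gripper_force: 61.7
clock: 41.22
eef_pos: [523.3, -276.2, 12.6]
tool_rot: [3.142, -0.0, 0.184]
force: [-0.9, -0.2, -3.2]
width: 42.4
gripper_force: 61.7
```

```bash
python3 -m creep '[{"dx":0,"dy":0.002,"dz":-0.004,"rx":0,"ry":0,"rz":0,"grip":1},{"dx":0,"dy":0.002,"dz":-0.007,"rx":0,"ry":0,"rz":0,"grip":1},{"dx":0,"dy":0.002,"dz":-0.01,"rx":0,"ry":0,"rz":0,"grip":1},{"dx":0,"dy":0.002,"dz":-0.0115,"rx":0,"ry":0,"rz":0,"grip":1},{"dx":0,"dy":0.002,"dz":-0.0115,"rx":0,"ry":0,"rz":0,"grip":1}]'
```

```text
clock: 41.85
eef_pos: [523.3, -275.4, 8.1]
tool_rot: [-3.141, -0.0, 0.184]
force: [-0.8, -0.1, 0.1]
width: 42.4
gripper_force: 62.0
```

```bash
python3 -m creep '[{"dx":0,"dy":0,"dz":0,"rx":0,"ry":0,"rz":0,"grip":-0.1},{"dx":0,"dy":0,"dz":0,"rx":0,"ry":0,"rz":0,"grip":-0.2},{"dx":0,"dy":0,"dz":0,"rx":0,"ry":0,"rz":0,"grip":-0.2},{"dx":0,"dy":0,"dz":0.01,"rx":0,"ry":0,"rz":0,"grip":-0.2},{"dx":0,"dy":0,"dz":0.04,"rx":0,"ry":0,"rz":0,"grip":-0.2}]'
python3 -m creep '[{"dx":0,"dy":0,"dz":0.08,"rx":0,"ry":0,"rz":0,"grip":-0.3},{"dx":0,"dy":0,"dz":0.17,"rx":0,"ry":0,"rz":0,"grip":-0.7},{"dx":0,"dy":0,"dz":0.28,"rx":0,"ry":0,"rz":0,"grip":-1},{"dx":0,"dy":0,"dz":0.38,"rx":0,"ry":0,"rz":0,"grip":-1},{"dx":0,"dy":0,"dz":0.48,"rx":0,"ry":0,"rz":0,"grip":-1}]'
python3 -m creep '[{"dx":-0.1,"dy":-0.08,"dz":0,"rx":0,"ry":0,"rz":0,"grip":-1},{"dx":-0.16,"dy":-0.18,"dz":0,"rx":0,"ry":0,"rz":0,"grip":-1},{"dx":-0.2,"dy":-0.28,"dz":0,"rx":0,"ry":0,"rz":0,"grip":-1},{"dx":-0.24,"dy":-0.38,"dz":0,"rx":0,"ry":0,"rz":0,"grip":-1},{"dx":-0.26,"dy":-0.48,"dz":0,"rx":0,"ry":0,"rz":0,"grip":-1}]'
python3 - <<'E'
from h import *
a=snap('top','t9'); b=snap('scene','s9')
cv2.imwrite('pics/t9c.png',cv2.resize(a[80:350,80:500,::-1],(800,514)))
cv2.imwrite('pics/s9c.png',cv2.resize(b[80:320,80:480,::-1],(800,480)))
E
```

```text
clock: 42.48
eef_pos: [523.0, -275.2, 24.1]
tool_rot: [-3.141, 0.001, 0.184]
force: [-0.1, -0.4, -0.4]
width: 51.7
gripper_force: 0.0
clock: 43.1
eef_pos: [523.1, -275.4, 218.2]
tool_rot: [3.141, -0.001, 0.184]
force: [0.4, -0.8, -0.9]
width: 85.5
gripper_force: 0.0
clock: 43.72
eef_pos: [418.1, -468.8, 217.1]
tool_rot: [3.141, -0.0, 0.183]
force: [1.1, -0.7, -0.8]
width: 85.4
gripper_force: 0.0
```

View pics/t9c.png

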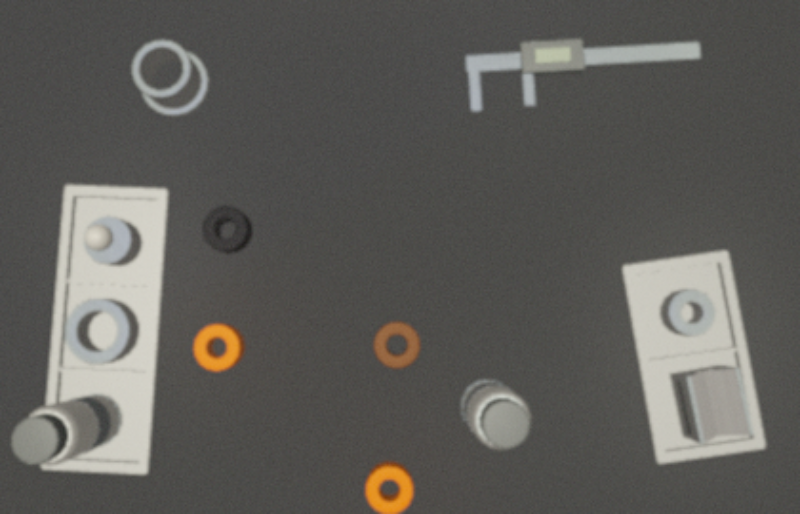

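View pics/s9c.png

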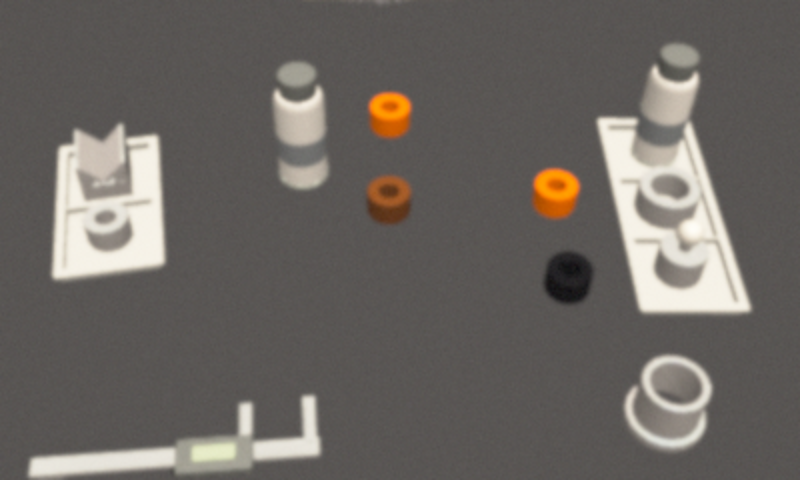

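Top and scene crops show all five pieces upright in their own compartments. The empty can stands at (495,415) in the top crop, and the sleeve and caliper haven't moved. I'll check that the can is upright by projection, then hand in.

```bash
python3 - <<'E'
from h import *
p=proj('s9',(415.2,287.8,134)); q=proj('t9',(415.2,287.8,134)); print(p,q)
# observed: scene cap (420,108), top cap (80+37/1.905, 80+440/1.905)=(99.4,311)
s=ctrl.read_state(); print(s['qd'],s['width'])
if abs(p-[420,106]).max()<6 and abs(q-[99.4,311]).max()<6: print(ctrl.finish_job())
E
```

```text
[419.56822858 107.25876384] [ 97.65853714 309.65535762]
[-0.05843771 -0.01647032 -0.03670551  0.04743946 -0.01778604  0.02027407
 -0.02286538] 85.37428227919222
the job is handed in; nothing more can be done
None
```

Both kits are made up and the job is handed in, at about 44 s on the robot clock: ball standard, large ring and full can in the long tray, V-block and small ring in the short tray, empty can left standing, sleeve and caliper untouched.

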